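# Shut the test kiln for firing

## Robot

A 6-joint arm with a two-finger parallel gripper is mounted at the origin on a cart in front of the work surface, level with it; the furniture and walls round the work are solid. World frame = base frame: x ahead of the robot, y to its left, z up, the work surface at z = 0. Lengths are in m, angles in degrees, forces in N, time in s.
With the tool pointing down it reaches from about 0.375 to 0.9 m from the base axis. Payload 3.1 kg.
Tool frame: the origin (TCP) lies on the centre line of the jaws, within the pads' length; the fingertips stand 22 mm ahead of it and the grasp point (between the pads) lies 3 mm ahead of it; z points along the fingers, y is the line along which they close (so a half turn about z gives the same grasp; the last joint's range is limited). The gripper opens to 87 mm and grips with 3 to 60 N. Pads are 19 mm wide; open, the fingers measure 117 mm over their backs; the gripper's body (75 mm by 190 mm) begins 51 mm behind the grasp point.
Start: joints at [54.059, 30.224, 82.088, -0, 67.689, -10.227], TCP at [0.271, 0.563, 0.245] pointing down, gripper open.
Joint ranges: [-176.69, 176.69], [-43.24, 126.21], [12.49, 139.97], [-82, 262], [0, 151.66], [-163.58, 163.58]. Speed limits (degrees/s): [159.86, 159.86, 180, 180, 180, 180].

## Interface

Orientations are given as a 3x3 rotation matrix whose columns are the frame's x, y, z axes.
In Python, from rig import * gives the robot as it stands.
- The arm moves only by the shell command python3 -m jog 'ROWS'. ROWS is text: rows parted by semicolons, each of 7 numbers parted by spaces: the shift along the tool's x, y, z in mm, then the turn, a rotation vector about the tool's x, y, z in rad, then the finger opening in mm, from 0 to 87. In form: tx ty tz ax ay az fingers; .... A call has 1 to 12 rows; each row shifts and turns the commanded pose from where the row before left it, along the tool's axes as they then stand; what a row does not reach is not made up. A row lasts 1/8 s, in which the tool goes at most 62.5 mm and 10.7 degrees, less where a joint would pass 70% of its speed; a pose out of reach is approached as far as the arm can. A call with a gripper value outside its range is refused whole. The fingers move at their own pace and stop on an object; the grip force is fixed at half the most. Time passes only in rows, so rows that do not move let the fingers close. It gives the time, the measured TCP pose, the force, the opening and the grip force at its end, in the units of the state.
- read_state(): the state, without advancing time (a new reading comes with each control period).
- capture(name): name is "scene" or "top"; returns a dict with "color" (400x640x3 uint8, red, green, blue), "camera_matrix" (3x3 intrinsics, pixels), "R" (3x3) and "t" (3): a world point X has camera coordinates R X + t. Camera axes: x right, y down, z forward; pixel columns grow to the right and rows downward; lengths in m; the calibration is good to about 2 mm. A picture is of the moment at which its call begins. There is no depth.
- hand_in(): hands the job in; it is judged then, once.
Trained networks look in the newest picture that a camera, given by its name, has taken for a name from the list of things; names that differ only in an ending like _2 or _b are one class to them, and where a whole thing is asked for, a point or a joint stands for the part that bears it (a point fixed in the world has none). Each returns a list of dicts, best first, with "conf" (0 to 1); they miss things now and then, are a little off and sometimes report something else, mostly with a low value. They report only what shows in the picture. A call takes as long as a camera call.
- find_in(camera, target): "at" ([x, y, z] in m, in world coordinates, good to about 4 mm: the middle of the surface that is visible of it).
- trace(camera, target): "pixels" (400x640 bool, what is visible of it).
- place_of(camera, target): "at" ([x, y, z] in m, in world coordinates, good to about 4 mm: a listed point, or the origin of a listed thing).
The state is a dict: "time_s": time; "joint_positions": joint angles; "qvel": joint speeds; "tau": joint torques, N m; "position": TCP position; "tcp_rot": TCP orientation; "force": force on the tool from outside, world axes, zero at the start; "moment": the same for the moment, N m; "opening": opening from 0.0 (shut) to 1.0 (fully open); "grasp_force": force on a finger pad.
Only numpy, scipy, OpenCV 4.12 (cv2) and the standard library are available. Lean on these libraries where they do the work, as an engineer would, in place of code of your own. Each camera call takes 0.05 s, during which the arm holds its last target. There are 200 camera calls.

## Task

The test kiln is loaded and ready to fire: push its lid down gently until it is fully shut, then push the barrel bolt on the lid fully home into its keeper, and push the vent slide fully over the vent hole. Do it all by pushing with the fingertips, without gripping or forcing the bolt or the vent slide, do not swing the lid further open, and leave the jars and tools round the kiln standing and lying where they are.

Things in the scene. Friction and masses are not known exactly. Their poses are not given: they have to be found in the camera images.
- kiln: small square top-loading electric test kiln, fixed: light metal jacket 224x224, rim 125 above the bench; with the lid shut its flat top is at z 160. Grey control box on its left side (x -65 to 65, y 112 to 156, z 33 to 103). Origin on the bench under the centre; x points to its back (hinge side), -x is its front, y its left, z up
- kiln_lid (a joint): lid angle in rad: 0 shut flat on the rim, grows as it opens up and back; 0.75 to 1.2 at the start, stop at 1.6. Balanced: it stays where it is left and never falls; 6 N near its front edge pushes it down. Slab 224x224; its outer face is bare from y -15 to 15. A black bar handle (90 long, 16 thick) stands 26 out of its front edge
- lid_hinge (a point): middle of the lid's hinge axis, which runs along the kiln's y at x 112, z 125 in the kiln frame; fixed to the kiln, axes as the kiln's
- lid_front (a point): middle of the front edge of the lid's outer face, 224 from the hinge along the lid and 35 above the hinge plane; moves with the lid, z is normal to the outer face
- bolt (a joint): bolt travel in m: 0 drawn back, 0.030 fully home in the keeper; 0 to 0.006 at the start. Slides to the kiln's right (-y), against about 3 N; over 35 N of finger force would bend it. With the rod out, the lid cannot shut: it strikes the keeper; with the rod home the lid is locked
- bolt_knob (a point): centre of the steel knob (18 across, 15 tall, top 7 above this point) standing on the bolt's rod, stem 9 thick; drawn back and lid shut: kiln x -53, y -45, z 193, i.e. 33 above the lid's top. One guide strap of the rod lies 19 to the left of the drawn-back knob (12 wide), 17 high above the lid's top
- vent (a joint): vent slide in m: 0 shut (its plate covers the vent hole), grows as it stands open towards the kiln's front, stop at 0.045; 0.028 to 0.044 at the start. Shut it by pushing it to the kiln's back (+x), about 3 N; over 35 N of finger force would bend it
- vent_knob (a point): centre of the white ceramic knob (20 across, top 8 above this point) on the steel vent plate (50x38x3), left half of the lid; shut, with the lid shut: kiln x 32, y 45, z 183.5, i.e. 23.5 above the lid's top. The plate's side rails, 23 either side, are 7 high
- jar_peat: small glaze jar, pale grey-blue paper label, white ribbed lid, 52 wide, 69 high, standing right of the kiln; origin under its centre
- jar_rush: small glaze jar, green label, white ribbed lid, 52 wide, 69 high, standing right of the kiln towards the back; origin under its centre
- red_bulb: squeeze bulb of rubber for slip, 44 wide, 62 high, standing off the kiln's front right corner; origin under its centre
- spare_tile: glaze test tile lying flat, 42x42x7, before the control box; origin under its centre
- bamboo_brush: bamboo brush, 204 long (along its y), 10 thick, lying before the kiln; origin under its middle
- jar_plum: small glaze jar, green label, 52 wide, 69 high, on the left of the board; origin under its centre
- keeper (a point): middle of the steel loop on the kiln's right side (23 long in x, 8 in y) into which the bolt's rod slides when the lid is shut; the loop's top is 12 above this point, 21 above the shut lid's top

How it is judged (in metres and radians):
On the way:
1. the lid is fully shut (within 0.025 rad) while the bolt is still drawn back (under 12 mm) (value of joint kiln_lid below 0.025 rad and value of joint bolt below 0.012 m), for 0.2 s.
At the end, for the whole second after the job is handed in: the lid is shut within 0.025 rad, the bolt is within 5 mm of fully home, the vent slide within 5 mm of fully shut (value of joint kiln_lid below 0.025 rad and value of joint bolt above 0.025 m and value of joint vent below 0.005 m); the robot touches nothing.
It fails at once if the lid is slammed (faster than 2.5 rad/s) (velocity of joint kiln_lid below -2.5 rad/s).
It fails at once if the lid is lifted or pushed further open (past 1.3 rad) (value of joint kiln_lid above 1.3 rad).
It fails at once if the bolt or the vent slide is gripped or forced (fingers press it with more than 35 N in all) (contact force between the fingers and bolt above 35 N or contact force between the fingers and vent above 35 N).
It fails at once if a jar, the bulb, the tile or the brush is lifted or shifted by more than 25 mm (distance of any of jar_peat, jar_rush, red_bulb, spare_tile, bamboo_brush, jar_plum from where it was at the start of the episode above 0.025 m).
It also fails if it takes over 51 s, if anything falls off the work surface, if the arm or the gripper's body presses on something with over 40 N, if the wrist force passes 120 N, or if a joint passes its speed limit or range.

## Working session

There is one attempt and no reset: what is moved stays moved. The work goes in short steps, Python scripts to look and compute and a shell command to move; the robot and the scene stay as the last step left them, time stands still between calls to the robot, and variables do not carry over. Pictures are saved under pics/ and viewed, at most 10 in all, crops included, and the job is handed in when it is done.

```bash
mkdir -p pics; ls
cat > h.py <<'E'
from rig import *
import numpy as np, cv2
np.set_printoptions(precision=4,suppress=True)
def save(c,n):
    d=capture(c); cv2.imwrite('pics/'+n,d['color'][:,:,::-1]); return d
E
python3 - <<'E'
from h import *
for c in ['scene','top']:
    d=save(c,c+'0.png'); print(c,-d['R'].T@d['t'])
    for n in ['kiln','lid_hinge','lid_front','bolt_knob','vent_knob','keeper','jar_peat','jar_rush','red_bulb','spare_tile','bamboo_brush','jar_plum']:
        print(n,[(np.array(r['at']),round(r['conf'],2)) for r in place_of(c,n)[:2]])
s=read_state(); print(s['time_s'],s['tcp_rot'],s['position'])
E
```

```text
pics
scene [ 0.2672 -0.5975  1.2385]
kiln [(array([ 0.5477, -0.0481, -0.0007]), 0.55)]
lid_hinge [(array([ 0.6391, -0.229 ,  0.0011]), 0.64), (array([ 0.6553, -0.0418,  0.1265]), 0.6)]
lid_front [(array([ 0.5463, -0.0465,  0.321 ]), 0.74)]
bolt_knob [(array([ 0.6112, -0.0945,  0.2936]), 0.71)]
vent_knob [(array([ 0.611 , -0.0945,  0.2953]), 0.71), (array([0.6262, 0.0038, 0.2543]), 0.43)]
keeper [(array([ 0.5033, -0.1702,  0.1671]), 0.72), (array([0.6279, 0.0035, 0.2548]), 0.58)]
jar_peat [(array([ 0.5132, -0.234 , -0.0002]), 0.6)]
jar_rush [(array([ 0.64  , -0.2292, -0.0012]), 0.58)]
red_bulb [(array([ 0.4168, -0.2371, -0.0046]), 0.86)]
spare_tile []
bamboo_brush [(array([ 0.3863, -0.0593,  0.0008]), 0.56)]
jar_plum [(array([0.5909, 0.2881, 0.0035]), 0.68)]
top [ 0.3075 -0.0021  0.9586]
kiln [(array([ 0.5448, -0.046 ,  0.0001]), 0.57)]
lid_hinge [(array([ 0.6553, -0.0351,  0.1228]), 0.63)]
lid_front [(array([ 0.5482, -0.0473,  0.319 ]), 0.71)]
bolt_knob [(array([ 0.6553, -0.0363,  0.1247]), 0.73), (array([ 0.614 , -0.0911,  0.2963]), 0.7)]
vent_knob [(array([0.6295, 0.0036, 0.2541]), 0.65)]
keeper [(array([ 0.4994, -0.1695,  0.1732]), 0.8)]
jar_peat [(array([ 0.5184, -0.2359, -0.0007]), 0.88)]
jar_rush [(array([ 0.6351, -0.2263, -0.0014]), 0.61)]
red_bulb [(array([ 0.4209, -0.2434,  0.0003]), 0.79)]
spare_tile [(array([0.4195, 0.0956, 0.003 ]), 0.51)]
bamboo_brush [(array([ 0.3864, -0.0618,  0.0015]), 0.65)]
jar_plum [(array([ 0.6004,  0.2856, -0.0033]), 0.85)]
1.3 [[-0.901   0.4339 -0.0001]
 [ 0.4339  0.901  -0.    ]
 [ 0.     -0.0001 -1.    ]] [0.2711 0.5631 0.2445]
```

View pics/scene0.png

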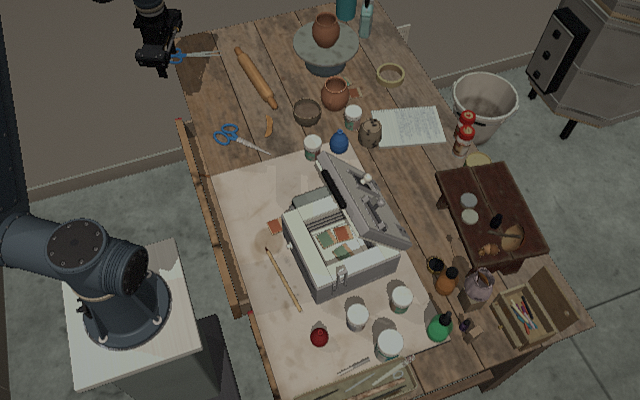

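View pics/top0.png

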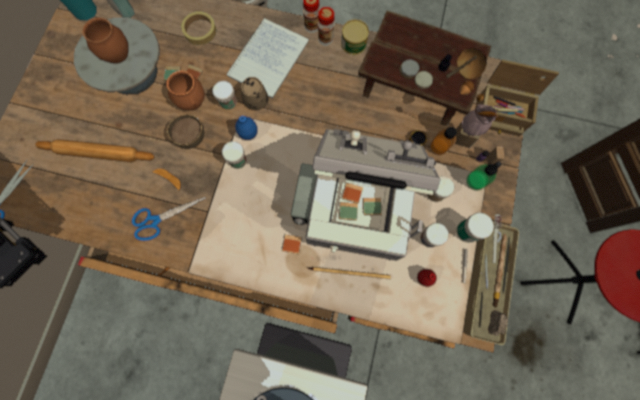

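The scene view shows the open kiln near (340,240), with its lid tilted back, the black handle at (333,190), and the keeper at (341,270). The top view shows the bolt knob at (405,150) and the vent knob at (355,138). Next I'll fit the kiln pose and the three joints to these detections.

```bash
cat > fit.py <<'E'
from h import *
from scipy.optimize import least_squares
from scipy.spatial.transform import Rotation as Ro
def pts(p):
    x,y,w,A,b,v=p
    R=Ro.from_euler('z',w).as_matrix(); o=np.array([x,y,0]); H=np.array([.112,0,.125])
    lid=lambda q: o+R@(H+Ro.from_euler('y',A).as_matrix()@(np.array(q)-H))
    return dict(kiln=o,lid_hinge=o+R@H,lid_front=lid([-.112,0,.160]),bolt_knob=lid([-.053,-.045-b,.193]),
                vent_knob=lid([.032-v,.045,.1835])),R,lid
def fit(n=2):
    obs=[]
    for i in range(n):
        for c in ['scene','top']:
            capture(c)
            for k in ['kiln','lid_hinge','lid_front','bolt_knob','vent_knob']:
                obs+=[(k,np.array(r['at'])) for r in place_of(c,k)[:2]]
    f=lambda p:np.concatenate([pts(p)[0][k]-a for k,a in obs])/.004
    best=min((least_squares(f,[.547,-.047,.07,A,.003,.035],loss='cauchy',bounds=([0,-1,-.6,-.01,-.003,-.003],[1,1,.6,1.3,.034,.048])) for A in (.01,.3,.6,.9)),key=lambda s:s.cost)
    p=best.x; d,R,lid=pts(p); print('x y yaw A bolt vent',p)
    for k in d: print(k,d[k],[1000*(a-d[k]) for kk,a in obs if kk==k])
    return p,d,R,lid
E
python3 - <<'E'
from fit import *
p,d,R,lid=fit(2); np.save('p.npy',p)
print('R',R,'push pt',lid([-.095,0,.160]),'normal',R@[np.sin(p[3]),0,np.cos(p[3])])
print(read_state()['time_s'])
E
```

```text
x y yaw A bolt vent [ 0.5469 -0.0456  0.0609  0.9045  0.0083  0.0397]
kiln [ 0.5469 -0.0456  0.    ] [array([ 2.4492, -0.8653, -2.5   ]), array([-0.9508, -0.8653,  0.3   ]), array([ -32.8508, -187.1653,    1.6   ]), array([-1.1508, -0.3653,  3.3   ]), array([ 49.1492, 331.7347,  -4.6   ])]
lid_hinge [ 0.6586 -0.0388  0.125 ] [array([-2.1432, -2.9807,  2.6   ]), array([-0.9432,  0.6193, -0.6   ]), array([-111.5432,  -10.3807, -125.    ]), array([-0.6432,  1.4193,  2.5   ]), array([1.6568, 1.8193, 0.2   ])]
lid_front [ 0.5479 -0.0456  0.3227] [array([-0.3218,  3.6694, -1.4276]), array([-128.1218, -193.8306, -325.0276]), array([ 0.5782,  3.8694, -4.0276]), array([  44.7782,  333.3694, -320.0276]), array([-2.7218,  0.0694,  2.3724]), array([ 0.4782, -1.3306, -1.2276])]
bolt_knob [ 0.6135 -0.0949  0.2967] [array([ 0.6458, -2.0727, -0.6406]), array([ 2.5458,  2.2273, -0.9406]), array([-0.1542, -0.2727,  0.2594]), array([ -66.6542,   48.1273, -293.0406])]
vent_knob [0.6279 0.0044 0.2553] [array([-0.838 ,  1.1077,  1.6071]), array([ 3.262 , -1.2923,  0.3071]), array([-3.538 , -0.4923, -1.8929]), array([ 3.162 , -0.3923,  0.7071])]
R [[ 0.9981 -0.0609  0.    ]
 [ 0.0609  0.9981  0.    ]
 [ 0.      0.      1.    ]] push pt [ 0.5584 -0.0449  0.3094] normal [0.7847 0.0478 0.618 ]
2.5
```

```bash
python3 -m jog '0 0 -50 0 0 -0.13 0;0 0 -50 0 0 -0.13 0;0 0 -50 0 0 -0.13 0;0 0 -55 0 0 -0.12 0;0 0 0 0 0 0 0'; python3 -m jog '-23 -52 0 0 0 0 0;-23 -52 0 0 0 0 0;-23 -52 0 0 0 0 0;-23 -52 0 0 0 0 0;-23 -52 0 0 0 0 0;-23 -52 0 0 0 0 0;-23 -52 0 0 0 0 0;-23 -52 0 0 0 0 0;-23 -52 0 0 0 0 0;-23 -52 0 0 0 0 0;-23 -52 0 0 0 0 0;-23 -52 0 0 0 0 0'; python3 -c "
from h import *
s=read_state();print(s['tcp_rot'])"
```

```text
time_s: 3.12
position: [0.2721, 0.5647, 0.4558]
tcp_rot: [[-0.998, -0.062, 0.007], [-0.061, 0.998, 0.01], [-0.008, 0.01, -1.0]]
force: [0.6, -0.2, 0.3]
opening: 0.515
grasp_force: 0.0
time_s: 4.62
position: [0.5849, -0.0445, 0.4481]
tcp_rot: [[-0.998, -0.06, -0.002], [-0.06, 0.998, 0.001], [0.002, 0.001, -1.0]]
force: [-0.0, -0.2, -0.5]
opening: 0.008
grasp_force: 0.0
[[-0.9982 -0.0603 -0.0021]
 [-0.0603  0.9982  0.0009]
 [ 0.002   0.001  -1.    ]]
```

```bash
python3 -m jog '0 0 36 0 0 0 0;0 0 36 0 0 0 0;0 0 36 0 0 0 0;6 0 3 0 0 0 0;6 0 3 0 0 0 0;6 0 3 0 0 0 0;0 0 0 0 0 0 0'; python3 -m jog '6.5 0 4.3 0 0 0 0;6.5 0 4.3 0 0 0 0;6.5 0 4.3 0 0 0 0;6.5 0 4.3 0 0 0 0;6 0 5.2 0 0 0 0;6 0 5.2 0 0 0 0;6 0 5.2 0 0 0 0;6 0 5.2 0 0 0 0'
```

```text
time_s: 5.5
position: [0.5671, -0.0441, 0.334]
tcp_rot: [[-0.998, -0.061, 0.003], [-0.061, 0.998, -0.001], [-0.003, -0.001, -1.0]]
force: [0.6, -0.8, 0.3]
opening: 0.006
grasp_force: 0.2
time_s: 6.5
position: [0.5181, -0.0475, 0.2962]
tcp_rot: [[-0.998, -0.061, 0.005], [-0.061, 0.998, -0.001], [-0.005, -0.002, -1.0]]
force: [1.5, 1.3, 4.3]
opening: 0.004
grasp_force: 2.1
```

Run:
```python
from fit import *
save('scene','scene1.png'); p,d,R,lid=fit(1); s=read_state(); print(s['force'],R.T@(s['position']-d['kiln']),s['time_s'])
```

```text
x y yaw A bolt vent [ 0.5456 -0.0433  0.0464  0.6017  0.0098  0.048 ]
kiln [ 0.5456 -0.0433  0.    ] []
lid_hinge [ 0.6575 -0.0381  0.125 ] [array([-0.6192, -2.7154,  0.1   ]), array([-1.3192,  2.0846, -1.5   ])]
lid_front [ 0.4928 -0.0457  0.2806] [array([ 2.0571, -1.5681, -0.9414]), array([ 165.5571,    7.7319, -156.5414])]
bolt_knob [ 0.5626 -0.0973  0.2745] [array([ -63.3294,  -74.2701, -106.0515]), array([ 0.5706,  0.2299, -1.1515])]
vent_knob [0.5831 0.0035 0.2457] [array([ -67.3991, -236.3079, -244.0771])]
[-0.293  -1.7976  4.9221] [-0.0286 -0.0027  0.2948] 7.15
```

```bash
python3 -m jog '5 0 6 0 0 0 0;5 0 6 0 0 0 0;5 0 6 0 0 0 0;5 0 6 0 0 0 0;4 0 6.7 0 0 0 0;4 0 6.7 0 0 0 0;4 0 6.7 0 0 0 0;4 0 6.7 0 0 0 0'; python3 -m jog '3 0 7.3 0 0 0 0;3 0 7.3 0 0 0 0;3 0 7.3 0 0 0 0;3 0 7.3 0 0 0 0;2 0 6 0 0 0 0;2 0 6 0 0 0 0;2 0 6 0 0 0 0'
```

```text
time_s: 8.15
position: [0.4807, -0.0492, 0.2432]
tcp_rot: [[-0.998, -0.061, -0.0], [-0.061, 0.998, 0.0], [0.0, 0.0, -1.0]]
force: [0.4, -2.0, 2.5]
opening: 0.006
grasp_force: 1.5
time_s: 9.02
position: [0.4634, -0.0502, 0.1962]
tcp_rot: [[-0.998, -0.061, 0.001], [-0.061, 0.998, 0.0], [-0.001, 0.0, -1.0]]
force: [0.8, -0.2, 1.8]
opening: 0.009
grasp_force: 1.1
```

```bash
python3 -m jog '1 0 4 0 0 0 0;1 0 4 0 0 0 0;0 0 3 0 0 0 0;0 0 2 0 0 0 0'; python3 -m jog '0 0 2 0 0 0 0;0 0 1 0 0 0 0;0 0 0 0 0 0 0'
```

```text
time_s: 9.52
position: [0.4605, -0.0504, 0.1833]
tcp_rot: [[-0.998, -0.061, -0.001], [-0.061, 0.998, 0.0], [0.001, 0.0, -1.0]]
force: [-0.5, 0.1, 2.2]
opening: 0.007
grasp_force: 1.1
time_s: 9.9
position: [0.4604, -0.0504, 0.1823]
tcp_rot: [[-0.998, -0.062, -0.001], [-0.062, 0.998, -0.0], [0.001, -0.0, -1.0]]
force: [-3.9, 0.1, 18.1]
opening: 0.001
grasp_force: 9.1
```

```bash
python3 -m jog '0 0 -20 0 0 0 0;0 0 -40 0 0 0 0;0 0 -40 0 0 0 0;30 0 -40 0 0 0 0;50 0 0 0 0 0 0'
python3 - <<'E'
from fit import *
save('scene','scene2.png'); save('top','top2.png'); p,d,R,lid=fit(2); s=read_state(); print(s['force'],s['position'],R.T@(s['position']-d['kiln']),s['time_s'])
for c in ['scene','top']:
  print([(np.array(r['at']),r['conf']) for r in place_of(c,'keeper')[:2]])
E
```

```text
time_s: 10.52
position: [0.3828, -0.0564, 0.323]
tcp_rot: [[-0.998, -0.063, 0.006], [-0.063, 0.998, -0.003], [-0.006, -0.004, -1.0]]
force: [-1.2, -0.0, 0.4]
opening: 0.008
grasp_force: 0.0
x y yaw A bolt vent [ 0.5452 -0.0473  0.056  -0.0052  0.007   0.0369]
kiln [ 0.5452 -0.0473  0.    ] [array([ -44.0262, -125.0102,  166.    ])]
lid_hinge [ 0.6571 -0.041   0.125 ] [array([ 2.1496, -1.6823,  4.9   ]), array([ -61.4504,  327.5177, -119.7   ]), array([0.4496, 0.9177, 2.4   ])]
lid_front [ 0.4332 -0.0536  0.1588] [array([-3.9221,  1.7721, -3.5271]), array([ 59.5779, -50.0279,  32.9729]), array([-0.2221, -2.1279, -1.4271])]
bolt_knob [ 0.4949 -0.1022  0.1921] [array([ 0.2328, -1.624 , -0.0355]), array([ 0.3328,  1.676 , -1.5355])]
vent_knob [ 0.5375 -0.0027  0.1829] [array([-1.4422,  2.8501,  3.6125]), array([  55.3578,  288.9501, -179.4875]), array([ 1.8578, -1.6499,  4.1125]), array([-3.0422,  0.8501,  6.3125]), array([ 1.4578, -0.2499,  2.5125])]
[ 1.0639 -0.5522  0.4747] [ 0.3812 -0.0553  0.3206] [-0.1642  0.0012  0.3206] 11.825
[(array([ 0.4994, -0.1706,  0.1676]), 0.89)]
[]
```

```bash
python3 -c "
import cv2
a=cv2.imread('pics/scene2.png')[150:330,230:470];b=cv2.imread('pics/top2.png')[120:300,260:500]
cv2.imwrite('pics/c2.png',cv2.resize(cv2.vconcat([a,b]),None,fx=1.65,fy=1.65,interpolation=2))"
```

```text
(no output)
```

View pics/c2.png

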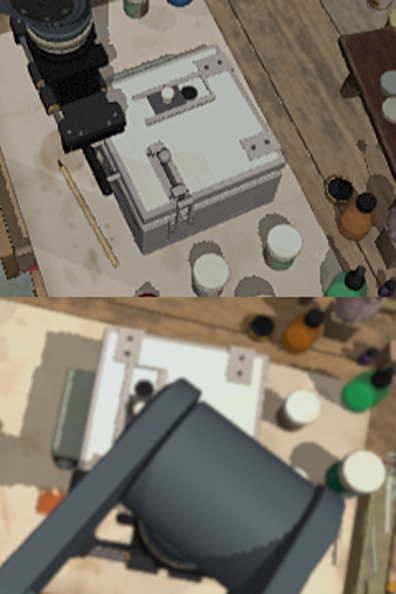

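The lid is shut. In the crop, the bolt knob is at (165,157) with its rod short of the keeper at (183,205), and the vent hole at (190,93) is uncovered with the white knob at (168,93). Next I'll push the bolt.

```bash
python3 -m jog '-37 -7 0 0 0 0 0;-37 -7 0 0 0 0 0;-37 -8 0 0 0 0 0;0 0 35 0 0 0 0;0 0 35 0 0 0 0;0 0 35 0 0 0 0;0 0 9 0 0 0 0;0 0 0 0 0 0 0'
python3 - <<'E'
from h import *
d=save('scene','scene3.png'); cv2.imwrite('pics/c3.png',cv2.resize(d['color'][150:330,230:470,::-1],None,fx=3,fy=3,interpolation=2))
print([(np.array(r['at']),r['conf']) for r in place_of('scene','bolt_knob')[:2]])
s=read_state();print(s['position'],s['force'])
E
```

```text
time_s: 12.92
position: [0.4935, -0.0706, 0.2066]
tcp_rot: [[-0.998, -0.061, -0.0], [-0.061, 0.998, 0.0], [0.0, 0.0, -1.0]]
force: [-0.3, -0.5, 1.0]
opening: -0.001
grasp_force: 0.0
[]
[ 0.4943 -0.0709  0.2078] [0.4469 0.4555 0.0874]
```

View pics/c3.png

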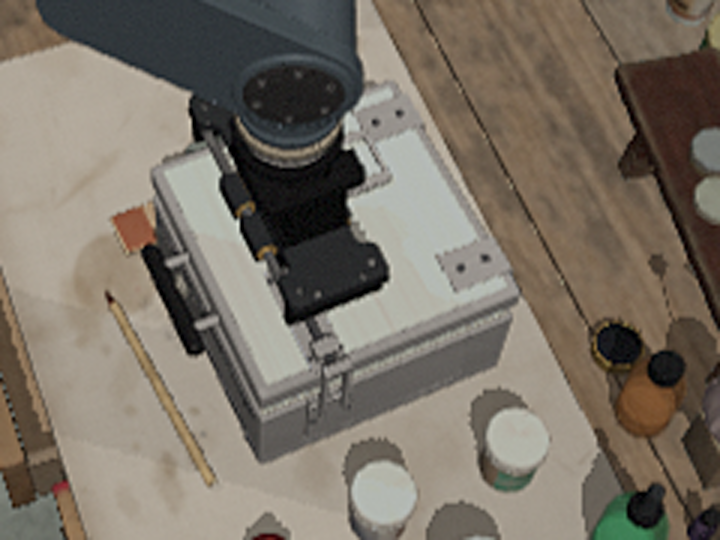

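The gripper is above the knob's left side, and the rod and guide show at (325,345). Next I'll push towards -y in small steps.

```bash
python3 -m jog '0 -2 2 0 0 0 0;0 -3 0 0 0 0 0;0 -3 0 0 0 0 0;0 -2 0 0 0 0 0;0 -2 0 0 0 0 0;0 -2 0 0 0 0 0'; python3 -m jog '0 -3 0 0 0 0 0;0 -3 0 0 0 0 0;0 -3 0 0 0 0 0;0 -3 0 0 0 0 0'
```

```text
time_s: 13.78
position: [0.494, -0.084, 0.2045]
tcp_rot: [[-0.998, -0.06, -0.0], [-0.06, 0.998, 0.002], [0.0, 0.002, -1.0]]
force: [0.6, 2.7, 1.6]
opening: 0.007
grasp_force: 1.5
time_s: 14.28
position: [0.4949, -0.0965, 0.2045]
tcp_rot: [[-0.998, -0.061, -0.0], [-0.061, 0.998, 0.0], [-0.0, 0.0, -1.0]]
force: [1.2, 3.5, 1.1]
opening: 0.005
grasp_force: 1.6
```

```bash
python3 -m jog '0 -2 0 0 0 0 0;0 -2 0 0 0 0 0;0 0 0 0 0 0 0'; python3 -m jog '0 -1 0 0 0 0 0;0 -1 0 0 0 0 0;0 0 0 0 0 0 0'
```

```text
time_s: 14.65
position: [0.4952, -0.1007, 0.2045]
tcp_rot: [[-0.998, -0.061, -0.0], [-0.061, 0.998, -0.0], [0.0, -0.0, -1.0]]
force: [0.6, 2.3, 0.6]
opening: 0.004
grasp_force: 1.1
time_s: 15.02
position: [0.4953, -0.1025, 0.2045]
tcp_rot: [[-0.998, -0.061, -0.0], [-0.061, 0.998, -0.0], [0.0, -0.0, -1.0]]
force: [0.5, 1.9, 0.5]
opening: 0.006
grasp_force: 1.4
```

```bash
python3 -m jog '0 -1 0 0 0 0 0;0 -1 0 0 0 0 0;0 0 0 0 0 0 0'; python3 -m jog '0 -1 0 0 0 0 0;0 -0.5 0 0 0 0 0;0 0 0 0 0 0 0'
```

```text
time_s: 15.4
position: [0.4954, -0.1046, 0.2045]
tcp_rot: [[-0.998, -0.061, -0.0], [-0.061, 0.998, -0.0], [0.0, -0.0, -1.0]]
force: [1.1, 3.3, -0.3]
opening: 0.003
grasp_force: 1.3
time_s: 15.78
position: [0.4955, -0.106, 0.2045]
tcp_rot: [[-0.998, -0.061, 0.0], [-0.061, 0.998, -0.0], [0.0, -0.0, -1.0]]
force: [1.2, 3.5, 1.0]
opening: 0.005
grasp_force: 1.4
```

```bash
python3 -m jog '0 -1 0 0 0 0 0;0 -0.5 0 0 0 0 0;0 0 0 0 0 0 0'; python3 -m jog '0 -1 0 0 0 0 0;0 -0.5 0 0 0 0 0;0 0 0 0 0 0 0'
```

```text
time_s: 16.15
position: [0.4956, -0.1075, 0.2046]
tcp_rot: [[-0.998, -0.061, 0.0], [-0.061, 0.998, -0.0], [-0.0, -0.0, -1.0]]
force: [1.0, 3.1, 0.6]
opening: 0.005
grasp_force: 1.4
time_s: 16.52
position: [0.4956, -0.108, 0.2045]
tcp_rot: [[-0.998, -0.061, -0.0], [-0.061, 0.998, 0.002], [-0.0, 0.002, -1.0]]
force: [1.8, 5.5, 0.0]
opening: 0.007
grasp_force: 2.9
```

```bash
python3 -m jog '0 -0.7 0 0 0 0 0;0 0 0 0 0 0 0'
```

```text
time_s: 16.77
position: [0.4956, -0.1081, 0.2045]
tcp_rot: [[-0.998, -0.06, -0.0], [-0.06, 0.998, 0.003], [-0.0, 0.003, -1.0]]
force: [1.6, 8.8, 1.6]
opening: 0.009
grasp_force: 3.7
```

```bash
python3 -m jog '0 6 0 0 0 0 0;0 0 -30 0 0 0 0;-10 48 -3 0 0 0 0;-10 48 0 0 0 0 0;0 0 0 0 0 0 0;0 0 20 0 0 0 0;0 0 20 0 0 0 0;0 0 0 0 0 0 0'
python3 - <<'E'
from h import *
d=save('scene','scene4.png'); cv2.imwrite('pics/c4.png',cv2.resize(d['color'][150:330,230:470,::-1],None,fx=3,fy=3,interpolation=2))
print([(np.array(r['at']),r['conf']) for n in ('bolt_knob','vent_knob') for r in place_of('scene',n)[:2]])
E
```

```text
time_s: 17.77
position: [0.5085, -0.0077, 0.1963]
tcp_rot: [[-0.998, -0.061, -0.003], [-0.061, 0.998, -0.001], [0.003, -0.0, -1.0]]
force: [0.2, -0.1, -0.3]
opening: 0.004
grasp_force: 0.0
[(array([ 0.4999, -0.1271,  0.1941]), 0.66)]
```

View pics/c4.png

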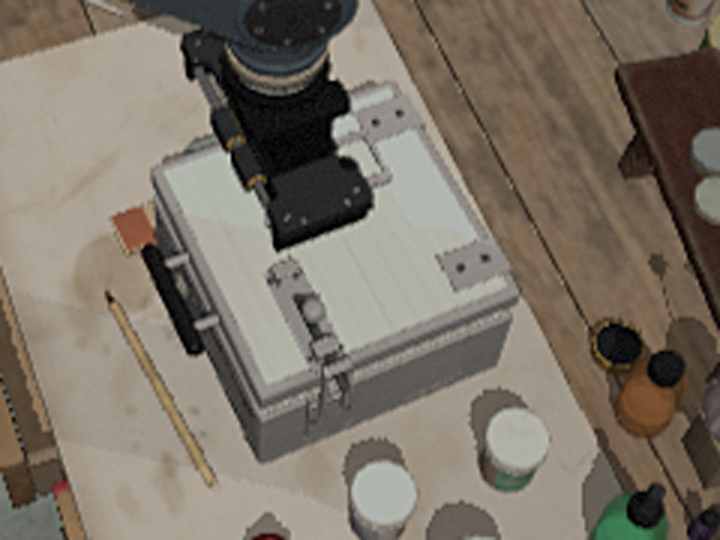

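The bolt knob at (312,308) now sits beside the keeper, and its measured y of -0.127 agrees with the -0.125 expected for fully home. Next I'll push the vent slide back.

```bash
python3 -m jog '-2 1 0 0 0 0 0;-2 1 0 0 0 0 0;-2 1 0 0 0 0 0;-2 0 0 0 0 0 0;-2 0 0 0 0 0 0;-2 0 0 0 0 0 0;-2 0 0 0 0 0 0'; python3 -m jog '-3 0 0 0 0 0 0;-3 0 0 0 0 0 0;-3 0 0 0 0 0 0;-3 0 0 0 0 0 0;-2 0 0 0 0 0 0;-2 0 0 0 0 0 0;-2 0 0 0 0 0 0;-2 0 0 0 0 0 0'
```

```text
time_s: 18.8
position: [0.5224, -0.0027, 0.1974]
tcp_rot: [[-0.998, -0.061, -0.002], [-0.061, 0.998, 0.0], [0.002, 0.0, -1.0]]
force: [-3.9, -0.3, 1.5]
opening: 0.005
grasp_force: 1.5
time_s: 19.8
position: [0.5432, -0.0014, 0.1975]
tcp_rot: [[-0.998, -0.061, -0.0], [-0.061, 0.998, 0.0], [0.0, 0.0, -1.0]]
force: [-2.5, 1.0, 0.2]
opening: 0.005
grasp_force: 1.4
```

```bash
python3 -m jog '-2 0 0 0 0 0 0;-2 0 0 0 0 0 0;-2 0 0 0 0 0 0;-1 0 0 0 0 0 0;-1 0 0 0 0 0 0;0 0 0 0 0 0 0'; python3 -m jog '-1 0 0 0 0 0 0;-1 0 0 0 0 0 0;0 0 0 0 0 0 0';python3 -m jog '-1 0 0 0 0 0 0;-0.5 0 0 0 0 0 0;0 0 0 0 0 0 0'
```

```text
time_s: 20.55
position: [0.5513, -0.001, 0.1975]
tcp_rot: [[-0.998, -0.061, 0.0], [-0.061, 0.998, 0.0], [-0.0, 0.0, -1.0]]
force: [-2.7, 1.3, -0.1]
opening: 0.004
grasp_force: 1.2
time_s: 20.92
position: [0.5533, -0.0009, 0.1975]
tcp_rot: [[-0.998, -0.061, 0.0], [-0.061, 0.998, 0.0], [-0.0, 0.0, -1.0]]
force: [-4.3, 1.8, 0.1]
opening: 0.006
grasp_force: 1.3
time_s: 21.3
position: [0.5547, -0.0008, 0.1975]
tcp_rot: [[-0.998, -0.061, 0.0], [-0.061, 0.998, 0.0], [-0.0, 0.0, -1.0]]
force: [-2.7, 1.2, -0.4]
opening: 0.008
grasp_force: 1.3
```

```bash
python3 -m jog '-1 0 0 0 0 0 0;-0.5 0 0 0 0 0 0;0 0 0 0 0 0 0';python3 -m jog '-1 0 0 0 0 0 0;-0.5 0 0 0 0 0 0;0 0 0 0 0 0 0'; python3 -m jog '-0.7 0 0 0 0 0 0;0 0 0 0 0 0 0'
```

```text
time_s: 21.68
position: [0.5549, -0.0007, 0.1975]
tcp_rot: [[-0.998, -0.061, -0.003], [-0.061, 0.998, -0.0], [0.003, 0.0, -1.0]]
force: [-5.9, 0.2, 1.8]
opening: 0.006
grasp_force: 2.7
time_s: 22.05
position: [0.5551, -0.0007, 0.1974]
tcp_rot: [[-0.998, -0.062, -0.006], [-0.062, 0.998, -0.0], [0.006, 0.0, -1.0]]
force: [-8.5, 0.2, 3.9]
opening: 0.005
grasp_force: 3.9
time_s: 22.3
position: [0.5552, -0.0007, 0.1974]
tcp_rot: [[-0.998, -0.062, -0.007], [-0.062, 0.998, -0.0], [0.007, 0.0, -1.0]]
force: [-9.5, -0.2, 4.2]
opening: 0.008
grasp_force: 4.5
```

At the stop, where predicted. Next I'll back off, lift clear and check.

```bash
python3 -m jog '8 0 0 0 0 0 0;5 0 -5 0 0 0 0;0 0 -40 0 0 0 0;0 40 -50 0 0 0 0;0 60 -50 0 0 0 0;0 60 0 0 0 0 0;0 60 0 0 0 0 0;0 60 0 0 0 0 0;0 60 0 0 0 0 0;0 0 0 0 0 0 0'
python3 - <<'E'
from fit import *
d=save('scene','scene5.png'); e=save('top','top5.png')
cv2.imwrite('pics/c5.png',cv2.resize(np.hstack([d['color'][150:350,230:430,::-1],e['color'][120:320,260:460,::-1]]),None,fx=2,fy=2,interpolation=2))
p,*_=fit(1)
for n in ['jar_peat','jar_rush','red_bulb','spare_tile','bamboo_brush','jar_plum']: print(n,[np.array(r['at']) for c in ('scene','top') for r in place_of(c,n)[:1]])
print(read_state()['position'])
E
```

```text
time_s: 23.55
position: [0.5253, 0.3294, 0.332]
tcp_rot: [[-0.998, -0.067, 0.003], [-0.067, 0.998, 0.003], [-0.004, 0.002, -1.0]]
force: [-0.0, -0.8, 0.6]
opening: 0.004
grasp_force: 0.0
x y yaw A bolt vent [ 0.5464 -0.0459  0.0647 -0.01    0.0302  0.0023]
kiln [ 0.5464 -0.0459  0.    ] []
lid_hinge [ 0.6582 -0.0387  0.125 ] [array([ 0.4368, -1.2373,  2.8   ]), array([-270.8632,  -19.1373, -124.5   ])]
lid_front [ 0.4343 -0.0532  0.1578] [array([-3.5932, -0.7424, -0.8583]), array([ 1.4068,  0.1576, -2.4583]), array([ -15.8932,  148.8576, -156.6583])]
bolt_knob [ 0.4977 -0.1244  0.1913] [array([ 0.6044, -1.4036,  1.7534]), array([  15.1044, -107.2036, -190.7466]), array([-0.0956,  1.7964, -1.2466])]
vent_knob [0.5725 0.0009 0.1827] [array([-0.2459,  2.3119,  3.1259]), array([ -55.7459, -233.7881, -181.1741]), array([0.6541, 0.7119, 0.9259]), array([ -56.6459, -237.0881, -183.7741])]
jar_peat [array([ 0.5137, -0.2312,  0.003 ]), array([ 0.5172, -0.2377, -0.001 ])]
jar_rush [array([ 0.6398, -0.2305, -0.0003]), array([ 0.6353, -0.2249, -0.0013])]
red_bulb [array([ 0.4172, -0.2395, -0.0058]), array([ 0.4207, -0.2429,  0.0008])]
spare_tile [array([ 0.4195,  0.0922, -0.0008]), array([0.4214, 0.0948, 0.0025])]
bamboo_brush [array([ 0.3906, -0.0558,  0.001 ]), array([ 0.3873, -0.062 ,  0.0018])]
jar_plum [array([0.593 , 0.2843, 0.0018]), array([ 0.5981,  0.2867, -0.003 ])]
[0.5254 0.3251 0.3314]
```

View pics/c5.png

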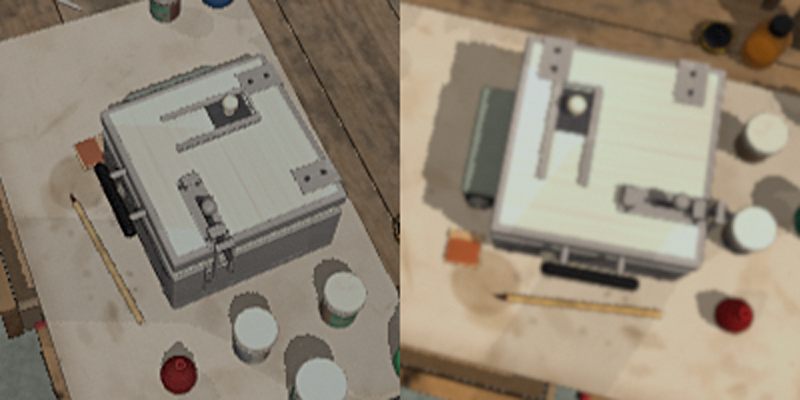

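The lid is shut, the bolt is in the keeper at (215,240), the plate covers the vent hole at (230,107), and the loose items haven't moved.

```bash
python3 -c "
from rig import *
print(hand_in())"
```

```text
the job is handed in; nothing more can be done
None
```

I shut the kiln lid, pushed the bolt home and slid the vent closed, and the last pictures show the loose items unmoved; the job was handed in at about 24 s of the 51 s, and no verdict came back.

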